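# Seat the stopcock key in the perfusion valve

## Robot

A 6-joint arm with a two-finger parallel gripper is mounted at the origin on the work surface. World frame = base frame: x ahead of the robot, y to its left, z up, the work surface at z = 0. Lengths are in m, angles in rad, forces in N, time in s.
With the tool pointing down it reaches from about 0.225 to 0.875 m from the base axis. Payload 3.4 kg.
Tool frame: the origin (TCP) lies on the centre line of the jaws, within the pads' length; the fingertips stand 17 mm ahead of it and the grasp point (between the pads) lies 2 mm behind it (manip.finger_overhang is the distance from the TCP to the fingertips, in m); y points along the fingers, x is the direction in which the jaws open and shut, and the axes are right-handed (so a half turn about y gives the same grasp; the last joint's range is limited). The gripper opens to 85 mm and grips with 20 to 120 N. Pads are 22 mm wide; open, the fingers measure 114 mm over their backs; the gripper's body (76 mm by 85 mm) begins 54 mm behind the grasp point. The pads swing forward as they close: fully open they stand 13 mm farther back than shut.
Start: joints at [-1.426, 0.276, 1.505, -0, 1.361, -0.121], TCP at [0.151, -0.555, 0.248] pointing down, gripper open.
Joint ranges: [-2.89, 2.89], [-0.75, 2.08], [0.22, 2.7], [-1.18, 4.32], [0.11, 2.71], [-2.7, 2.7]. Speed limits (rad/s): [2.57, 2.57, 3.14, 3.14, 3.14, 3.14].

## Interface

Orientations are given as a unit quaternion [w, x, y, z].
In Python, from rig import manip gives the robot as it stands.
- The arm moves only by the tool arm_command, never from a script. Its argument "commands" is a list of rows, each a list of 3 entries, a list of its own where there are three numbers: the finger opening in cm, from 0 to 8.54, then the shift along the world's x, y, z in cm, then the turn about the world's z in rad. A call has 1 to 12 rows; each row shifts and turns the commanded pose from where the row before left it; what a row does not reach is not made up. A row lasts 1/10 s, in which the tool goes at most 50 mm and 8.59 degrees, less where a joint would pass 70% of its speed; a pose out of reach is approached as far as the arm can. A call with a gripper value outside its range is refused whole. The fingers move at their own pace and stop on an object; "grip_force" is the grip in N (left out, the last holds). Time passes only in rows, so rows that do not move let the fingers close. It gives the time, the measured TCP pose, the force and the opening at its end, in the units of the state.
- manip.get_state(): the state, without advancing time (a new reading comes with each control period).
- manip.get_image(name): name is "side" or "top" or "wrist"; returns a dict with "pixels" (400x640x3 uint8, red, green, blue), "range_z" (400x640 float32, m along the optical axis (not along the pixel's ray), 0 where there is no reading), "intrinsics" (3x3 intrinsics, pixels), "k1" (the pictures are not rectified: a ray, as slopes to the right and down, at radius r is drawn at 1 + k1 r^2 times it, then the intrinsics apply), "R" (3x3) and "t" (3): a world point X has camera coordinates R X + t. Camera axes: x right, y down, z forward; pixel columns grow to the right and rows downward; lengths in m; the calibration is good to about 2 mm. A picture is of the moment at which its call begins.
- manip.sign_off(): hands the job in, once; it reports no verdict.
The state is a dict: "clock": time; "qpos": joint angles; "qd": joint speeds; "effort": joint torques, N m; "position": TCP position; "ee_rot": TCP orientation; "contact_force": force on the tool from outside, world axes, zero at the start; "moment": the same for the moment, N m; "width": finger opening in m.
Only numpy, scipy, OpenCV 4.12 (cv2) and the standard library are available. Lean on these libraries where they do the work, as an engineer would, in place of code of your own. Each camera call takes 0.05 s, during which the arm holds its last target.

## Task

Put the loose stopcock key with the flat wing into the tapered bore of the perfusion valve, its wing across the pipe. Then press it down while turning it about a quarter turn, working it to and fro if need be, until the wing lies in line with the pipe and the collar is fully home on the block, and finish with a firm straight push of 12 to 20 N so that it stays when you let go. Pressing without turning will not seat it; never press it with more than 20 N, and leave everything else where it is.

Things in the scene. Friction and masses are not known exactly. Their poses are not given: they have to be found in the camera images.
- key_wing (a point): Centre of the wing of the steel stopcock key, a loose tapered peg of 205 g upright in one of the rack's three holes. The wing is a flat upright plate 46 mm long (x), 11 mm thick (y), 30 mm high; grip it across its thickness. z: the key's axis, up. Below the wing's underside (15 mm under its centre): a stem 13 mm in diameter, 10 mm high, then the collar.
- key_collar (a point): Centre of the underside of the same key's collar, 31 mm below the wing's centre; same axes. The collar is 31 mm in diameter and 6 mm thick. Under it is the taper, 40 mm long, 18 mm in diameter at the collar and 10 mm at the tip.
- bore (a point): Centre of the mouth of the valve's tapered bore, at the top of the block. x along the pipe, z up. Bore: six springy white flats, 17 mm across at the mouth, 0.2 mm narrower per mm of depth, open below. The key's taper touches all round with the collar 5 mm above the block. Pushed straight down it sticks, 1.5 to 3 mm short even at 20 N. Turned to and fro under 10 to 18 N it sinks till the collar rests on the block.
- valve: The valve's fixed dark foot, 110 x 90 mm; origin at its underside, 60 mm below bore, same axes. On it an aluminium block 64 x 64 mm, its top at 60 mm. Brass pipe stubs 12 mm thick stick out of the block on both sides along x at 34 mm height, to 84 mm from the centre; two dark lines on top show the pipe's direction. Seated, the key jams and stays. Turning it takes up to 0.45 N m.
- cushion (a joint): How far the block has sunk into the stiff rubber cushion between it and the foot, in m (0 at rest): 0.5 mm for each 20 N of downward press. The bore sinks with it.
- rack_mid (a point): Centre of the top of the rack, a fixed grey block 60 mm (x) by 270 mm (y) and 50 mm high, with three holes of 22 mm along y at -95, 0 and +95 mm. A key hangs by its collar in each hole, so the collar's underside is 50 mm above the table.
- knob_key: Another loose key in the rack, same taper and collar but with a round knob 28 mm in diameter as its head; not to be used. Origin at the tip of its taper.
- pin_key: A third loose key in the rack, same taper and collar but with a thin round pin 12 mm in diameter as its head; not to be used. Origin at the tip of its taper.
- dish: Small open glass dish, 60 mm across and 15 mm high, loose near the valve, off one end of the pipe; bystander. Origin at its underside.
- sample_jar: Loose amber jar, 50 mm across and 70 mm high; bystander. Origin at its underside.
- key: The same winged key as a whole; origin at the tip of its taper, 71 mm below the wing's centre, axes as key_wing.
Mind the look-alikes: they are no part of the job. What is shaped like the key but yellow is not meant. What is shaped like the valve but pink is not meant.

How it is judged:
By the outcome, as a careful person would: the job done as asked, in the order asked, and still so for the second after the job is handed in, with the robot touching nothing.
It also fails if it takes over 72 s, if anything falls off the work surface, if the arm or the gripper's body presses on something with over 40 N, if the wrist force passes 120 N, or if a joint passes its speed limit or range.

## Working session

There is one attempt and no reset: what is moved stays moved. The work goes in short steps, Python scripts to look and compute and a tool call to move; the robot and the scene stay as the last step left them, time stands still between calls to the robot, and variables do not carry over. Pictures are saved under pics/ and viewed, and the job is handed in when it is done.

Besides the shell and the picture viewer there is one more tool, called after "Emit:" as a command line: name --argument value ..., lists and objects as JSON in quotes. arm_command: Moves the arm, as the interface text tells. Its arguments: {"type":"object","properties":{"commands":{"type":"array"},"grip_force":{"type":"number"}},"required":["commands"]}

```bash
ls; mkdir -p pics; python3 - <<'E'
from rig import manip
import cv2, numpy as np, pickle
print(manip.get_state(), manip.finger_overhang)
for n in ["top","side"]:
    im=manip.get_image(n); pickle.dump(im,open(f"{n}0.pkl","wb"))
    cv2.imwrite(f"pics/{n}0.png",im["pixels"][:,:,::-1]); print(n,im["intrinsics"],im["k1"],im["R"],im["t"])
E
```

```text
pics
{'clock': 0.0, 'qpos': array([-1.42596272e+00,  2.76627966e-01,  1.50615306e+00, -1.80298270e-06,
        1.36072317e+00, -1.20979134e-01]), 'qd': array([-0.00028221,  0.00094975,  0.00103471,  0.00030802, -0.00112486,
       -0.00022111]), 'effort': array([ 1.87456517e-04, -4.16768575e+01, -2.45802462e+01,  1.66392838e-04,
        1.10734851e-02, -9.04764050e-06]), 'position': array([ 0.15098014, -0.55429368,  0.24741296]), 'ee_rot': array([ 0.56231972, -0.56137631,  0.42981644, -0.42884846]), 'contact_force': array([-0.33391523, -0.71243123, -0.51122728]), 'moment': array([-0.00454347,  0.0371498 ,  0.00395122]), 'width': 0.08558776221230055} 0.017
top [[377.75517369   0.         323.54825769]
 [  0.         377.75517369 200.10730746]
 [  0.           0.           1.        ]] -0.044783898090914195 [[ 3.04969548e-02 -9.99533151e-01  1.84794710e-03]
 [-9.95450186e-01 -3.05392463e-02 -9.02567541e-02]
 [ 9.02710528e-02  9.13016873e-04 -9.95916816e-01]] [0.05965304 0.50258809 0.99209606]
side [[375.32487547   0.         318.66206705]
 [  0.         375.32487547 193.32157014]
 [  0.           0.           1.        ]] -0.06791815693508087 [[-0.8440197  -0.53591077 -0.02074609]
 [-0.28939866  0.48766713 -0.82366813]
 [ 0.4515298  -0.68918823 -0.56669252]] [0.48995162 0.18253907 0.91449363]
```

View pics/top0.png

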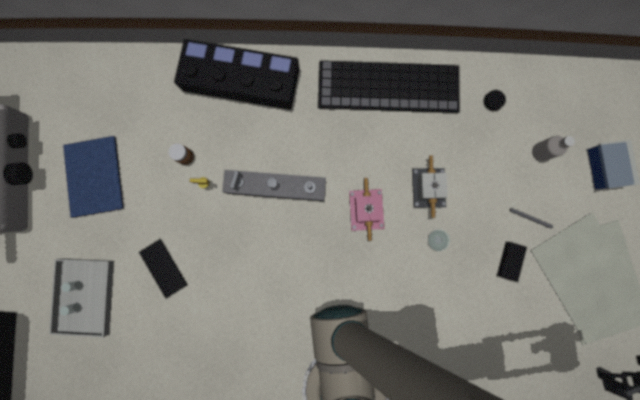

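View pics/side0.png

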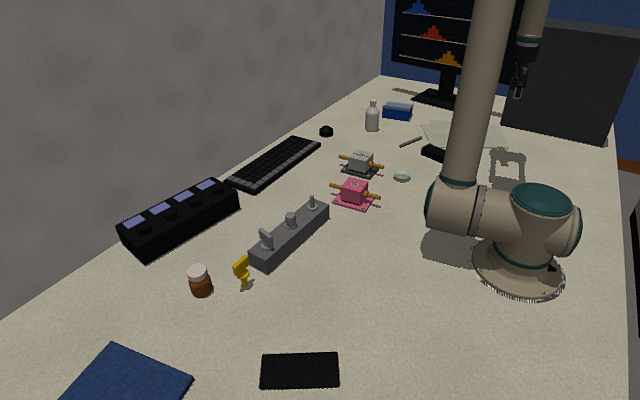

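Top view: steel winged key in the rack at (237,180), knob key (272,184), pin key (310,187), yellow decoy key lying at (201,183). Grey valve at (433,186), pink decoy valve (368,210), dish (437,240), jar (181,153). The targets are the steel winged key and the grey/aluminium valve. Enlarging to confirm.

```bash
cat > h.py <<'E'
import cv2, numpy as np, pickle
def ray(im,uv):
    d=cv2.undistortPoints(np.array(uv,float).reshape(-1,1,2),im["intrinsics"],np.array([im["k1"],0,0,0.])).reshape(-1,2)
    d=np.c_[d,np.ones(len(d))]@im["R"]; c=-im["R"].T@im["t"]; return c,d
def plane(im,uv,z):
    c,d=ray(im,uv); return c+d*((z-c[2])/d[:,2])[:,None]
def proj(im,X):
    X=np.array(X,float).reshape(-1,3)
    return cv2.projectPoints(X,cv2.Rodrigues(im["R"])[0],im["t"],im["intrinsics"],np.array([im["k1"],0,0,0.]))[0].reshape(-1,2)
def pts(im):
    h,w=im["range_z"].shape; v,u=np.mgrid[:h,:w]
    d=cv2.undistortPoints(np.stack([u,v],-1).reshape(-1,1,2).astype(float),im["intrinsics"],np.array([im["k1"],0,0,0.])).reshape(-1,2)
    Z=im["range_z"].reshape(-1,1); P=np.c_[d*Z,Z]; return ((P-im["t"])@im["R"]).reshape(h,w,3)
E
python3 - <<'E'
from h import *
t=pickle.load(open("top0.pkl","rb")); s=pickle.load(open("side0.pkl","rb"))
c=lambda im,a,b,x,y,k:cv2.resize(im["pixels"][b:b+y,a:a+x,::-1],None,fx=k,fy=k,interpolation=cv2.INTER_CUBIC)
A=c(t,170,130,190,100,4); cv2.imwrite("pics/c1.png",A)
cv2.imwrite("pics/c2.png",np.hstack([c(t,400,140,70,120,4),c(s,320,130,100,96,5)[:480]]))if 0 else None
cv2.imwrite("pics/c2.png",c(t,340,145,120,110,5)); cv2.imwrite("pics/c3.png",c(s,225,130,190,160,4)[:, :])
P=pts(t)
for n,(u,v) in dict(wing=(237,180),knob=(272,184),pin=(310,187),valve=(428,180),table=(300,230),rack=(255,184),dish=(437,240),jar=(181,153)).items(): print(n,P[v,u].round(4))
E
```

```text
wing [0.5399 0.2969 0.0813]
knob [0.5311 0.2059 0.0905]
pin [0.5262 0.1099 0.092 ]
valve [ 0.5586 -0.1967  0.0573]
table [0.4188 0.1367 0.0007]
rack [0.5349 0.2561 0.0507]
dish [ 0.4026 -0.2368  0.0053]
jar [0.6081 0.4501 0.07  ]
```

View pics/c1.png

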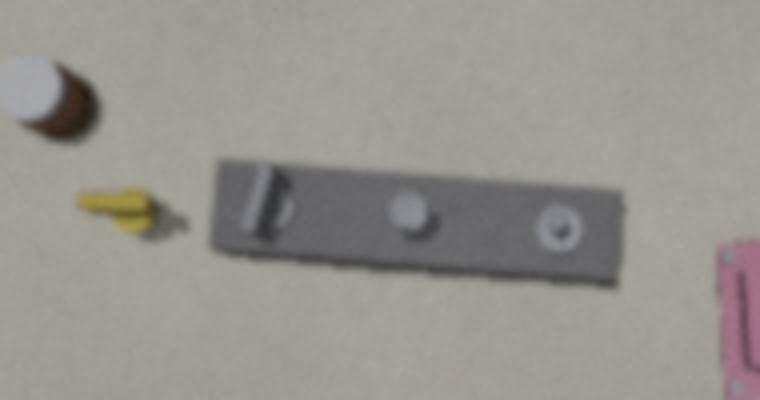

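View pics/c2.png

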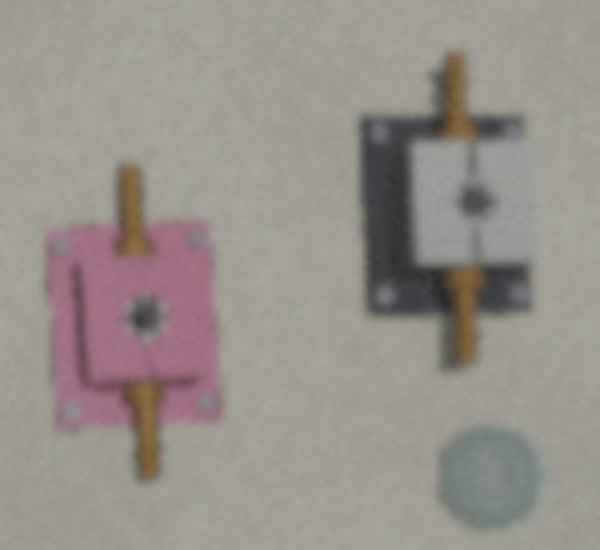

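View pics/c3.png

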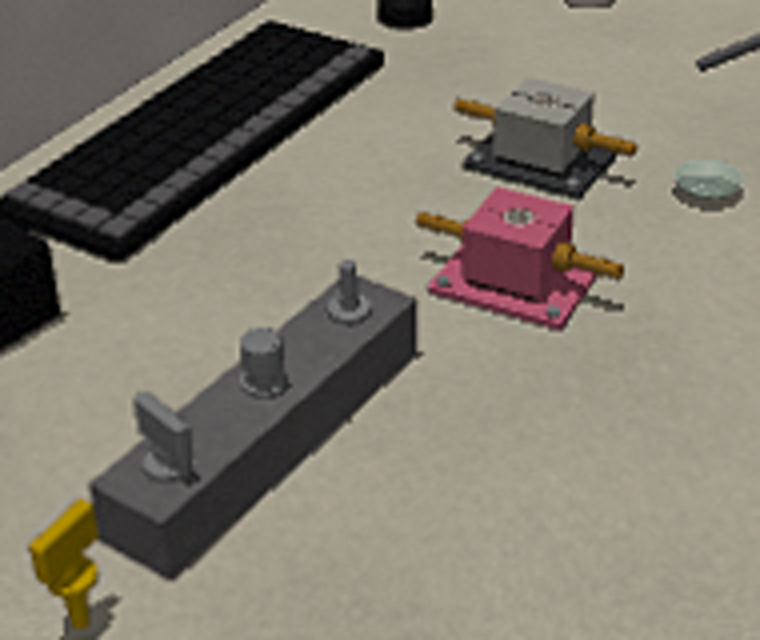

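```bash
python3 - <<'E'
from h import *
from scipy.spatial.transform import Rotation as R
t=pickle.load(open("top0.pkl","rb")); s=pickle.load(open("side0.pkl","rb"))
cr=lambda L,a,b,k:[((x+.5)/k-.5+a,(y+.5)/k-.5+b) for x,y in L]
print("wingtop",plane(t,cr([(265,168),(252,233)],170,130,4),.096).round(4))
print("bore",plane(t,cr([(475,202),(473,142),(479,265)],340,145,5),.06).round(4))
print("pipe ends",plane(t,cr([(456,52),(464,366)],340,145,5),.04).round(4))
print("rack corners",plane(t,cr([(217,160),(622,192),(616,284),(212,250)],170,130,4),.05).round(4))
# side
print("bore side",plane(s,cr([(546,99)],225,130,4),.06).round(4))
print("wing side top",plane(s,cr([(139,398),(186,437)],225,130,4),.096).round(4))
print("dish",plane(t,[(437,240)],.01), plane(t,cr([(80,200),(150,195)],170,130,4),.05))
q=[0.5623,-0.5614,0.4298,-0.4288]; print(R.from_quat([q[1],q[2],q[3],q[0]]).as_matrix().round(3))
E
```

```text
wingtop [[0.559  0.2974 0.096 ]
 [0.5176 0.3035 0.096 ]]
bore [[ 0.5456 -0.2134  0.06  ]
 [ 0.5772 -0.2122  0.06  ]
 [ 0.5126 -0.2156  0.06  ]]
pipe ends [[ 0.6292 -0.2089  0.04  ]
 [ 0.4609 -0.2138  0.04  ]]
rack corners [[0.5708 0.3405 0.05  ]
 [0.5575 0.0726 0.05  ]
 [0.4967 0.0747 0.05  ]
 [0.511  0.3405 0.05  ]]
bore side [[ 0.5474 -0.2209  0.06  ]]
wing side top [[0.5593 0.2977 0.096 ]
 [0.5127 0.3109 0.096 ]]
dish [[ 0.402677   -0.23538436  0.01      ]] [[0.54148468 0.43005713 0.05      ]
 [0.54616525 0.38366252 0.05      ]]
[[ 0.263 -0.     0.965]
 [-0.965  0.002  0.263]
 [-0.002 -1.     0.   ]]
```

Confirmed: the wing key is the plate-headed grey key at top-view (237,180), upright in the rack's left hole. The grey aluminium valve on a dark foot is at (435,185). Moving first over the valve for a wrist picture.

Emit:
arm_command --commands '[[8.5,[3.3,2.8,0],-0.04],[8.5,[3.3,2.8,0],-0.04],[8.5,[3.3,2.8,0],-0.04],[8.5,[3.3,2.8,0],-0.04],[8.5,[3.3,2.8,0],-0.04],[8.5,[3.3,2.8,0],-0.04],[8.5,[3.3,2.8,0],-0.04],[8.5,[3.3,2.8,0],-0.04],[8.5,[3.3,2.8,0],-0.04],[8.5,[3.3,2.8,0],-0.04],[3.5,[3.3,2.8,0],-0.04],[3.5,[0,0,0],-0.04]]'

```text
clock: 1.3
position: [0.5175, -0.243, 0.2477]
ee_rot: [0.446, -0.444, 0.55, -0.549]
contact_force: [-0.4, -0.4, 1.0]
width: 0.0588
```

```bash
cat > snap.py <<'E'
import sys
from rig import manip
from h import *
n,tag=sys.argv[1:3]
im=manip.get_image(n); s=manip.get_state(); im["state"]=s; pickle.dump(im,open(tag+".pkl","wb")); cv2.imwrite(f"pics/{tag}.png",im["pixels"][:,:,::-1])
print(s["clock"],s["position"].round(4),s["qpos"].round(3),s["contact_force"].round(2),s["width"]); print(im["R"].round(3),(-im["R"].T@im["t"]).round(3),im["k1"])
from scipy.spatial.transform import Rotation
q=s["ee_rot"];M=Rotation.from_quat([q[1],q[2],q[3],q[0]]).as_matrix();print("yaw",np.arctan2(M[1,0],M[0,0]).round(4))
E
python3 snap.py wrist w1
```

```text
1.35 [ 0.5157 -0.2446  0.2476] [-5.650e-01  2.700e-01  1.515e+00  1.000e-03  1.358e+00  1.218e+00] [-0.81  0.32  0.44] 0.051069085765453125
[[-0.21  -0.978 -0.004]
 [-0.926  0.198  0.32 ]
 [-0.312  0.071 -0.947]] [ 0.598 -0.259  0.373] -0.0053284700313981645
yaw -1.7833
```

View pics/w1.png

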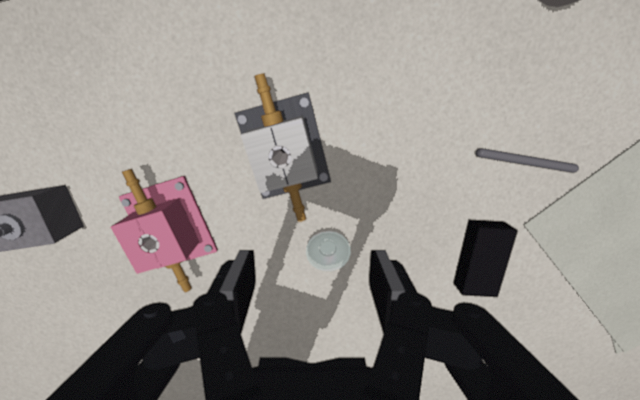

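The wrist picture shows the grey valve's bore at (280,157), with the pipe from (263,80) to (300,215), the dish at (328,248) and the pink decoy at (149,243). Enlarging it to measure.

```bash
python3 - <<'E'
from h import *
im=pickle.load(open("w1.pkl","rb"))
cv2.imwrite("pics/c4.png",cv2.resize(im["pixels"][105:205,225:345,::-1],None,fx=6,fy=6,interpolation=cv2.INTER_CUBIC))
P=pts(im)
m=(np.abs(P[...,2]-.06)<.004)&(np.abs(P[...,0]-.545)<.05)&(np.abs(P[...,1]+.213)<.05)
g=cv2.morphologyEx(m.astype(np.uint8),cv2.MORPH_CLOSE,np.ones((15,15)))
c=max(cv2.findContours(g,0,2)[0],key=cv2.contourArea)
X=plane(im,c.reshape(-1,2),.06)[:,:2]
print(cv2.minAreaRect((X*1000).astype(np.float32)), np.median(P[m][:,2]))
E
```

```text
((545.7071533203125, -211.9591827392578), (64.04292297363281, 63.925079345703125), 2.4384310245513916) 0.059415330984436764
```

View pics/c4.png

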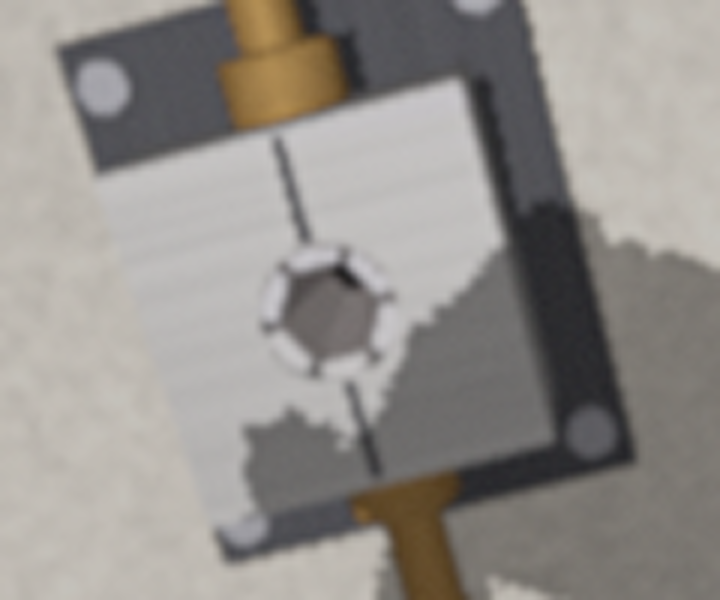

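Emit:
arm_command --commands '[[3.5,[-0.1,2,0],0],[3.5,[-0.1,4.5,0],0],[3.5,[-0.1,4.8,0],0],[3.5,[-0.1,4.8,0],0],[3.5,[-0.1,4.8,0],0],[3.5,[-0.1,4.8,0],0],[3.5,[-0.1,4.8,0],0],[3.5,[-0.1,4.8,0],0],[3.5,[-0.1,4.8,0],0],[3.5,[-0.1,4.8,0],0],[3.5,[-0.1,4.8,0],0],[3.5,[-0.1,3.5,0],0]]'

```text
clock: 2.55
position: [0.5005, 0.2875, 0.2483]
ee_rot: [0.444, -0.444, 0.551, -0.55]
contact_force: [-0.2, -0.5, 0.0]
width: 0.0352
```

Emit:
arm_command --commands '[[3.5,[0,0,0],0],[3.5,[0,0,0],0]]'

```text
clock: 2.75
position: [0.501, 0.2851, 0.248]
ee_rot: [-0.444, 0.445, -0.55, 0.55]
contact_force: [-0.4, -0.7, -0.0]
width: 0.0353
```

```bash
python3 snap.py wrist w2
```

```text
2.8 [0.5012 0.2843 0.2481] [ 3.960e-01  2.790e-01  1.501e+00 -1.000e-03  1.363e+00  2.181e+00] [ 0.66 -0.46  0.41] 0.03515994562118762
[[-0.212 -0.977 -0.   ]
 [-0.925  0.201  0.322]
 [-0.315  0.069 -0.947]] [0.582 0.269 0.373] -0.0053284700313981645
yaw -1.7849
```

View pics/w2.png

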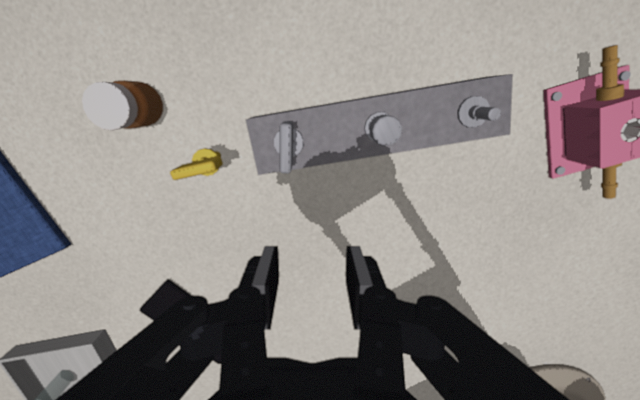

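The wrist view shows the wing key at (287,146), the knob key (383,129), the pin key (478,111) and the yellow decoy (200,163). Enlarging the wing.

```bash
python3 - <<'E'
from h import *
im=pickle.load(open("w2.pkl","rb"))
cv2.imwrite("pics/c5.png",cv2.resize(im["pixels"][105:185,240:340,::-1],None,fx=7,fy=7,interpolation=cv2.INTER_CUBIC))
P=pts(im)
m=(np.abs(P[...,2]-.096)<.004)&(np.abs(P[...,0]-.54)<.05)&(np.abs(P[...,1]-.30)<.04)
v,u=np.nonzero(m); X=P[m][:,:2]*1000
print(len(u),X.mean(0),cv2.minAreaRect(X.astype(np.float32)),np.median(P[m][:,2]), u.min(),u.max(),v.min(),v.max())
d=np.linalg.svd(X-X.mean(0),full_matrices=False)[2]; print(np.degrees(np.arctan2(d[0,1],d[0,0])))
E
```

```text
589 [541.1254415  303.50072187] ((540.3174438476562, 303.65313720703125), (10.926045417785645, 45.09710693359375), 75.74700164794922) 0.09504740591274499 279 291 124 173
165.59168738242437
```

View pics/c5.png

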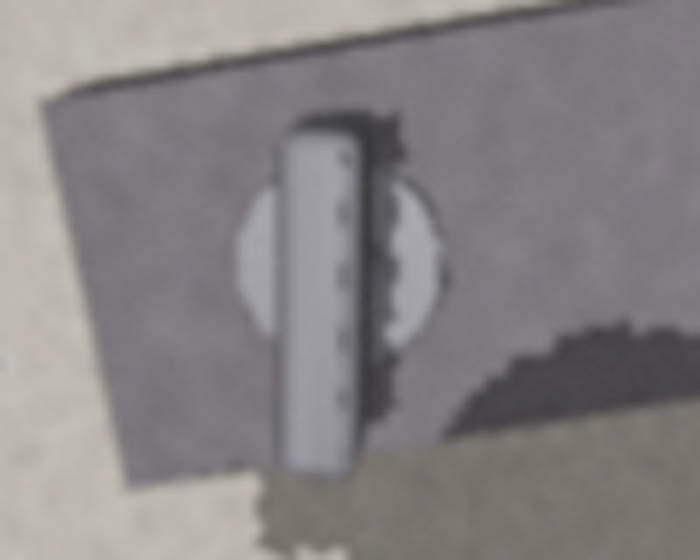

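Emit:
arm_command --commands '[[3.5,[2,1,0],-0.018],[3.5,[1.9,1,0],-0.018],[3.5,[0,0,-4],0],[3.5,[0,0,-4],0],[3.5,[0,0,-3],0],[3.5,[0,0,-1.5],0],[3.5,[0,0,0],0],[3.5,[0,0,0],0]]'

```text
clock: 3.6
position: [0.5415, 0.3039, 0.1239]
ee_rot: [-0.433, 0.433, -0.559, 0.559]
contact_force: [0.2, 0.0, 0.1]
width: 0.035
```

```bash
python3 snap.py wrist w3; python3 - <<'E'
from h import *
im=pickle.load(open("w3.pkl","rb"));P=pts(im)
m=(np.abs(P[...,2]-.096)<.004)&(np.abs(P[...,0]-.54)<.05)&(np.abs(P[...,1]-.30)<.03)&(im["pixels"].sum(2)>200)
X=P[m][:,:2]*1000
print(len(X),X.mean(0),cv2.minAreaRect(X.astype(np.float32)),np.median(P[m][:,2]))
E
```

```text
3.65 [0.542  0.3044 0.1246] [ 0.4    0.432  1.586 -0.     1.122  2.223] [ 1.11 -0.33 -0.05] 0.03469588085974874
[[-0.25  -0.968 -0.002]
 [-0.917  0.237  0.321]
 [-0.311  0.082 -0.947]] [0.621 0.285 0.249] -0.0053284700313981645
yaw -1.8224
1335 [542.29739372 303.03354206] ((540.8687744140625, 303.2746276855469), (10.633158683776855, 45.18064880371094), 75.41959381103516) 0.09492625836900097
```

View pics/w3.png

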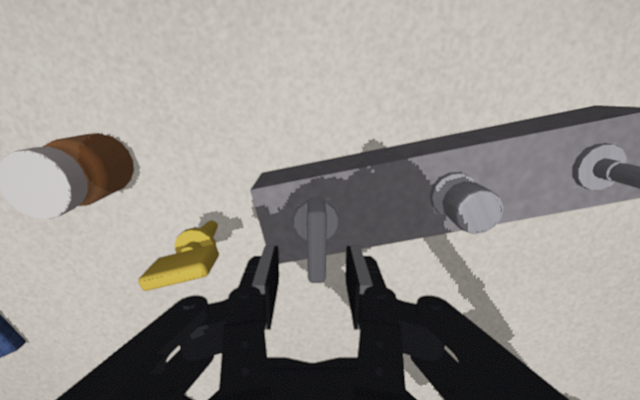

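The wing, at (316,240), lies midway between the fingers at (270,285) and (355,285) and parallel to them. Descending and gripping.

Emit:
arm_command --commands '[[3.5,[-0.1,0,-2],0],[3.5,[0,0,-1.4],0],[3.5,[0,0,-0.9],0],[3.5,[0,0,0],0],[0.5,[0,0,0],0],[0.5,[0,0,0],0],[0.5,[0,0,0],0],[0.5,[0,0,0],0],[0.5,[0,0,0],0],[0.5,[0,0,0],0]]' --grip_force 110

```text
clock: 4.65
position: [0.5407, 0.305, 0.0816]
ee_rot: [-0.434, 0.433, -0.558, 0.559]
contact_force: [-0.3, -3.0, 5.2]
width: 0.0094
```

```bash
python3 snap.py wrist w4
```

```text
4.7 [0.5407 0.305  0.0816] [ 4.020e-01  4.720e-01  1.639e+00 -1.000e-03  1.029e+00  2.223e+00] [-0.73 -3.31  6.27] 0.009588028694095821
[[-0.248 -0.969 -0.002]
 [-0.918  0.235  0.32 ]
 [-0.309  0.081 -0.947]] [0.62  0.286 0.207] -0.0053284700313981645
yaw -1.8207
```

View pics/w4.png

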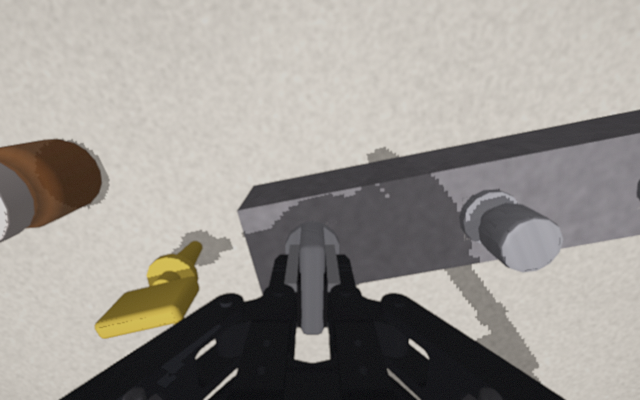

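The fingers hold the wing at (313,280), width 9.6 mm. Lifting straight up.

Emit:
arm_command --commands '[[0.5,[0,0,1],0],[0.5,[0,0,2],0],[0.5,[0,0,3],0],[0.5,[0,0,4],0],[0.5,[0,0,4],0],[0.5,[0,0,2],0],[0.5,[0,0,0],0],[0.5,[0,0,0],0]]'

```text
clock: 5.5
position: [0.5395, 0.3052, 0.2397]
ee_rot: [0.433, -0.434, 0.559, -0.558]
contact_force: [-0.6, 1.0, -2.8]
width: 0.0095
```

```bash
python3 snap.py side s2; python3 - <<'E'
from h import *
s=pickle.load(open("s2.pkl","rb"));u,v=proj(s,s["state"]["position"])[0].astype(int);print(u,v)
cv2.imwrite("pics/c6.png",cv2.resize(s["pixels"][v-60:v+80,u-70:u+90,::-1],None,fx=4,fy=4,interpolation=cv2.INTER_CUBIC))
E
```

```text
5.55 [0.539  0.3049 0.2386] [0.402 0.349 1.42  0.    1.375 2.223] [-0.36  1.   -3.22] 0.009488732174319356
[[-0.844 -0.536 -0.021]
 [-0.289  0.488 -0.824]
 [ 0.452 -0.689 -0.567]] [0.053 0.804 0.679] -0.06791815693508087
yaw -1.8209
257 183
```

View pics/c6.png

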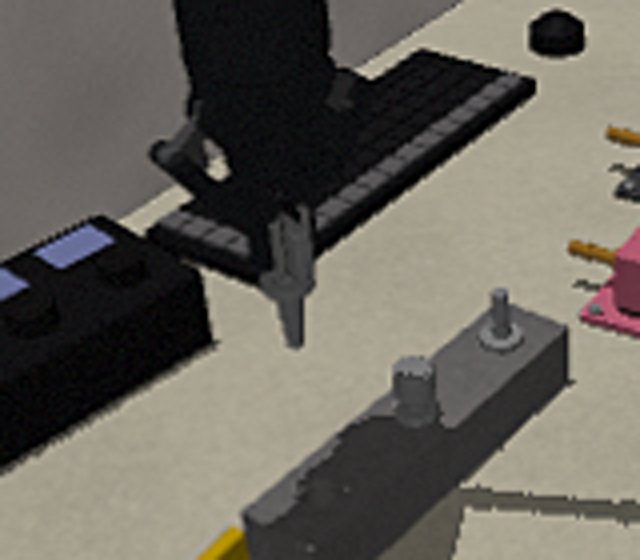

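The key hangs upright from the jaws (tip at crop (295,345)). The rack now holds only the knob and pin keys. Carrying it to the valve and turning the wing across the pipe.

Emit:
arm_command --commands '[[0.5,[0,-1.5,0],0.06],[0.5,[0.05,-3,0],0.12],[0.5,[0.05,-3.3,0],0.12],[0.5,[0.05,-3.3,0],0.12],[0.5,[0.05,-3.3,0],0.12],[0.5,[0.05,-3.3,0],0.12],[0.5,[0.05,-3.3,0],0.12],[0.5,[0.05,-3.3,0],0.12],[0.5,[0.05,-3.3,0],0.12],[0.5,[0.05,-3.3,0],0.12],[0.5,[0.05,-3.3,0],0.12],[0.5,[0.05,-3.3,0],0.12]]'

```text
clock: 6.75
position: [0.5442, -0.0708, 0.2378]
ee_rot: [0.691, -0.69, 0.155, -0.151]
contact_force: [1.2, -0.1, -2.4]
width: 0.0098
```

Emit:
arm_command --commands '[[0.5,[0,-3.3,0],0.12],[0.5,[0,-3.3,0],0.12],[0.5,[0,-3.3,0],0.12],[0.5,[0,-2.5,0],0.12],[0.5,[0,-1.4,0],0.063],[0.5,[0,0,-2],0],[0.5,[0,0,-2],0],[0.5,[0,0,-1],0],[0.5,[0,0,0],0],[0.5,[0,0,0],0]]'

```text
clock: 7.75
position: [0.5455, -0.2076, 0.1899]
ee_rot: [0.706, -0.706, -0.036, 0.036]
contact_force: [-0.7, -0.2, -2.1]
width: 0.0098
```

```bash
python3 snap.py side s3;python3 snap.py top t3; python3 snap.py wrist w5;  python3 - <<'E'
from h import *
for a in ("s3","t3"):
    s=pickle.load(open(a+".pkl","rb"));p=s["state"]["position"];u,v=proj(s,p)[0].astype(int);print(a,u,v)
    for n,X in dict(tipexp=p+[0,0,-.069],bore=[.5457,-.212,.06]).items(): print(n,proj(s,X)[0].round(1))
    cv2.imwrite(f"pics/c_{a}.png",cv2.resize(s["pixels"][v-40:v+60,u-60:u+60,::-1],None,fx=6,fy=6,interpolation=cv2.INTER_CUBIC)); print("org",u-60,v-40)
E
```

```text
7.8 [ 0.546  -0.2078  0.1906] [-0.483  0.326  1.579  0.     1.236 -0.585] [-0.68 -0.85 -1.65] 0.009338362203387799
[[-0.844 -0.536 -0.021]
 [-0.289  0.488 -0.824]
 [ 0.452 -0.689 -0.567]] [0.053 0.804 0.679] -0.06791815693508087
yaw 0.1022
7.85 [ 0.5462 -0.2079  0.1911] [-0.483  0.326  1.578  0.     1.236 -0.585] [ 0.33  0.38 -1.6 ] 0.009057188375950853
[[ 0.03  -1.     0.002]
 [-0.995 -0.031 -0.09 ]
 [ 0.09   0.001 -0.996]] [0.409 0.074 1.033] -0.044783898090914195
yaw 0.1023
7.9 [ 0.5462 -0.208   0.1913] [-0.483  0.325  1.578  0.     1.236 -0.585] [ 0.73  0.49 -1.85] 0.009404631298848895
[[ 0.995  0.101  0.003]
 [ 0.095 -0.942  0.322]
 [ 0.035 -0.32  -0.947]] [ 0.537 -0.124  0.316] -0.0053284700313981645
yaw 0.1023
s3 361 120
tipexp [360.5 139.7]
bore [360.4 155.6]
org 301 80
t3 449 177
tipexp [439.9 181.4]
bore [434.1 184.9]
org 389 137
```

View pics/c_s3.png

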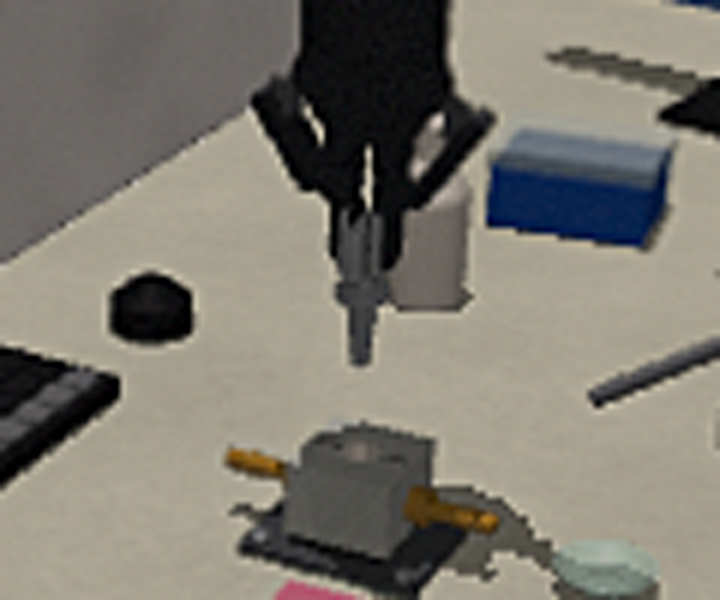

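View pics/c_t3.png

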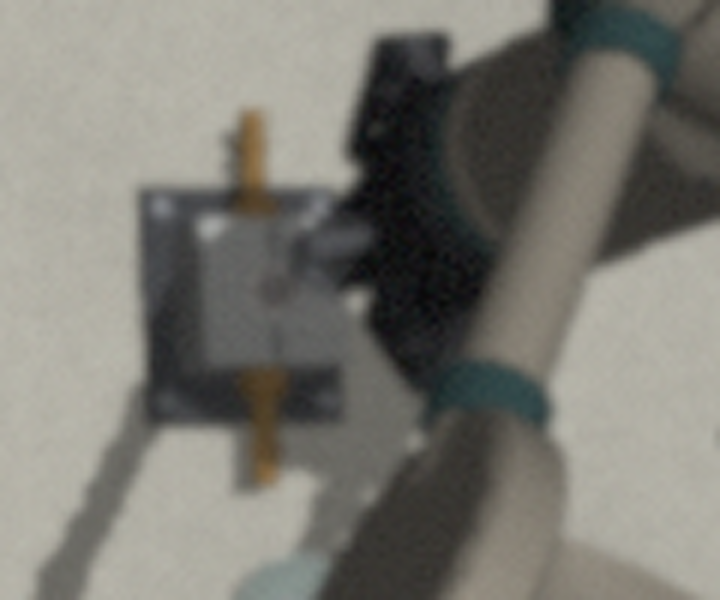

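View pics/w5.png

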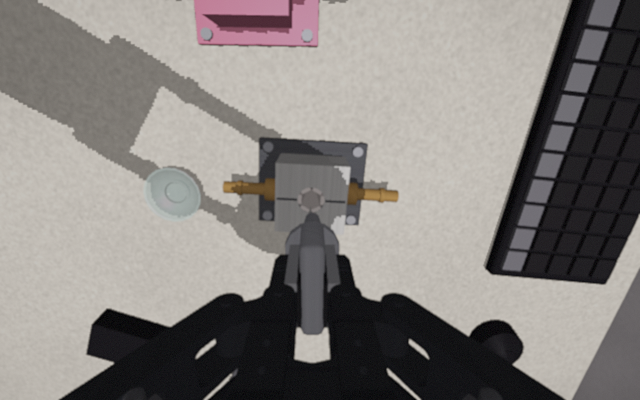

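The wrist view shows the wing over the valve, with the tip near (312,215), the bore at (311,200) and the pipe from (225,187) to (397,195). The yaw is 0.06 rad over, so I'm correcting that and lowering so the tip hovers just above the mouth.

Emit:
arm_command --commands '[[0.5,[-0.05,-0.4,-1],-0.06],[0.5,[0,0,-2],0],[0.5,[0,0,-1.5],0],[0.5,[0,0,0],0],[0.5,[0,0,0],0],[0.5,[0,0,0],0]]'

```text
clock: 8.5
position: [0.5459, -0.2123, 0.1467]
ee_rot: [-0.706, 0.707, 0.016, -0.014]
contact_force: [-0.1, -0.2, -2.0]
width: 0.0096
```

```bash
python3 snap.py side s4; python3 snap.py wrist w6;  python3 - <<'E'
from h import *
for a,h in (("s4",1),("w6",0)):
    s=pickle.load(open(a+".pkl","rb"));p=s["state"]["position"];u,v=(361,140) if h else (311,200)
    for n,X in dict(tipexp=p+[0,0,-.069],bore=[.5457,-.212,.06]).items(): print(a,n,proj(s,X)[0].round(1))
    cv2.imwrite(f"pics/c_{a}.png",cv2.resize(s["pixels"][v-40:v+40,u-50:u+50,::-1],None,fx=7,fy=7,interpolation=cv2.INTER_CUBIC)); print("org",u-50,v-40)
E
```

```text
8.55 [ 0.5459 -0.2122  0.1467] [-0.49   0.363  1.64   0.     1.136 -0.532] [ 0.26 -0.52 -1.6 ] 0.009556672844345674
[[-0.844 -0.536 -0.021]
 [-0.289  0.488 -0.824]
 [ 0.452 -0.689 -0.567]] [0.053 0.804 0.679] -0.06791815693508087
yaw 0.0421
8.6 [ 0.5458 -0.2122  0.1466] [-0.49   0.363  1.64   0.     1.136 -0.532] [ 0.41 -0.09 -1.67] 0.009404159850894402
[[ 0.999  0.041  0.004]
 [ 0.038 -0.946  0.322]
 [ 0.017 -0.322 -0.947]] [ 0.542 -0.128  0.272] -0.0053284700313981645
yaw 0.0421
s4 tipexp [360.6 150.9]
s4 bore [360.4 155.6]
org 311 100
w6 tipexp [311.8 223.7]
w6 bore [311.7 214. ]
org 261 160
```

View pics/c_s4.png

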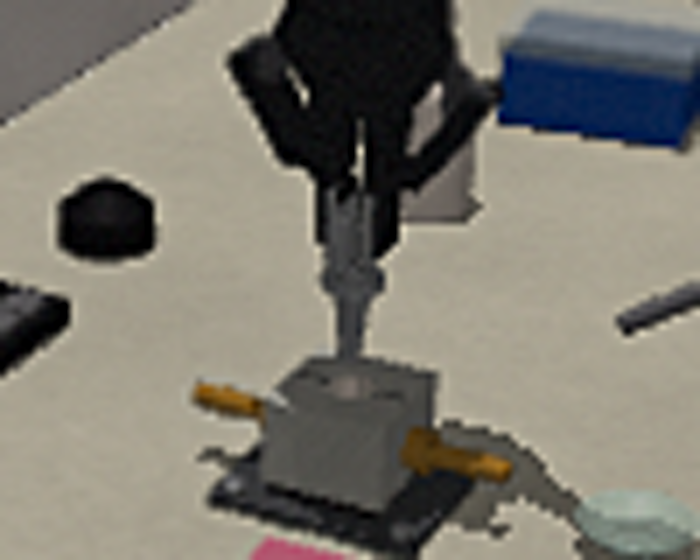

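View pics/c_w6.png

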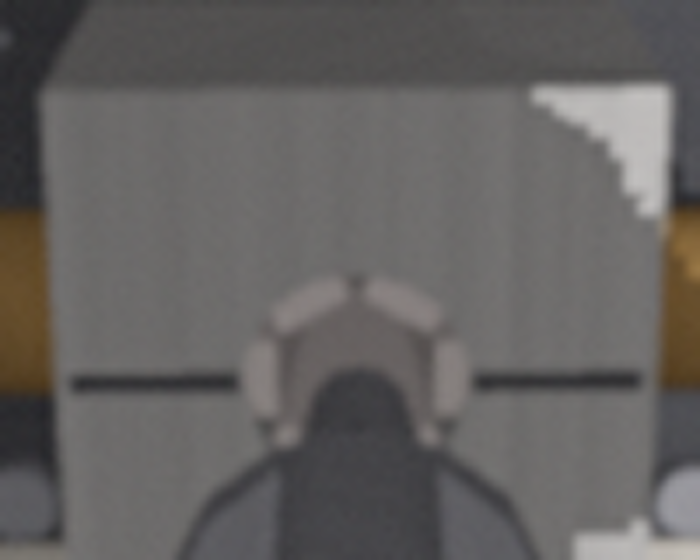

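```bash
python3 - <<'E'
from h import *
s=pickle.load(open("w6.pkl","rb"));P=pts(s);p=s["state"]["position"]
print(s["intrinsics"][0,0])
sel=(np.abs(P[...,0]-p[0])<.006)&(np.abs(P[...,1]-p[1])<.03)&(P[...,2]>.15)&(P[...,2]<.175)
v,u=np.nonzero(sel);print("wingtop n",len(u),u.min(),u.max(),v.min(),v.max())
X=P[sel];m=np.abs(X[:,2]-np.median(X[:,2]))<.003;X=X[m]
A=np.c_[X[:,0]-p[0],X[:,1]-p[1],np.ones(len(X))];print("plane",np.linalg.lstsq(A,X[:,2],rcond=None)[0],"y range",X[:,1].min(),X[:,1].max(),"x",X[:,0].min(),X[:,0].max(),np.median(X[:,2])-p[2])
col=(np.hypot(P[...,0]-p[0],P[...,1]-p[1])<.02)&(P[...,2]>.11)&(P[...,2]<.13)
Y=P[col];print("collar",len(Y),np.median(Y[:,2])-p[2],Y[:,:2].min(0),Y[:,:2].max(0))
# profile down the column through the axis
for vv in range(195,330,5): print(vv,P[vv,312].round(4),s["pixels"][vv,312])
cv2.imwrite("pics/c7.png",cv2.resize(s["pixels"][200:345,250:375,::-1],None,fx=4,fy=4,interpolation=cv2.INTER_CUBIC))
E
```

```text
305.9179436320193
wingtop n 2659 298 330 236 334
plane [-0.00338979 -0.00533885  0.15989639] y range -0.2322750814413097 -0.1860662849781161 x 0.539760384821855 0.5517321270568335 0.013357636818429941
collar 513 -0.02652365192729543 [ 0.53023205 -0.21278508] [ 0.56029103 -0.19503436]
195 [ 0.5453 -0.1971  0.0602] [109 109 107]
200 [ 0.5456 -0.2029  0.0544] [95 90 90]
205 [ 0.5463 -0.2181  0.0239] [101  96  95]
210 [ 0.5464 -0.2197  0.0317] [103  97  96]
215 [ 0.5455 -0.2044  0.0808] [64 64 66]
220 [ 0.5454 -0.2029  0.093 ] [60 58 61]
225 [ 0.5446 -0.1867  0.1375] [67 67 70]
230 [ 0.5445 -0.1866  0.1433] [69 69 72]
235 [ 0.5445 -0.1868  0.1482] [70 71 74]
240 [ 0.5445 -0.1863  0.154 ] [71 70 74]
245 [ 0.5445 -0.1865  0.1582] [75 73 78]
250 [ 0.5445 -0.1876  0.1605] [91 91 95]
255 [ 0.5446 -0.1897  0.1609] [90 90 95]
260 [ 0.5447 -0.1926  0.1598] [92 92 96]
265 [ 0.5448 -0.1948  0.16  ] [93 92 97]
270 [ 0.5449 -0.1968  0.1606] [93 91 96]
275 [ 0.545  -0.1995  0.1602] [92 92 97]
280 [ 0.5451 -0.202   0.1602] [92 93 96]
285 [ 0.5452 -0.2043  0.1604] [93 93 96]
290 [ 0.5453 -0.207   0.1601] [91 91 95]
295 [ 0.5454 -0.2093  0.1604] [91 91 94]
300 [ 0.5455 -0.2114  0.161 ] [91 91 95]
305 [ 0.5456 -0.2148  0.1601] [89 90 93]
310 [ 0.5457 -0.2173  0.1603] [89 89 93]
315 [ 0.5459 -0.2204  0.1597] [89 89 93]
320 [ 0.546  -0.2227  0.1602] [89 89 92]
325 [ 0.5461 -0.2257  0.1599] [91 91 94]
```

View pics/c7.png

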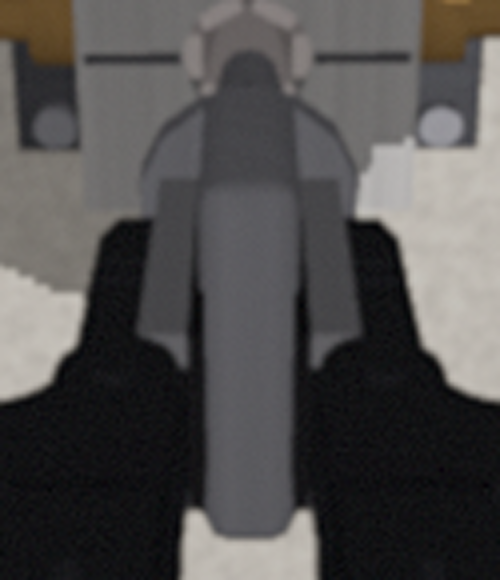

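```bash
python3 - <<'E'
from h import *
for a in ("w3","w4","w5","w6"):
    s=pickle.load(open(a+".pkl","rb"));P=pts(s);p=s["state"]["position"]
    from scipy.spatial.transform import Rotation
    q=s["state"]["ee_rot"];M=Rotation.from_quat([q[1],q[2],q[3],q[0]]).as_matrix()
    L=(P-p)@M  # tool frame: x jaw, y down, z
    zt=-.0138 if a!="w3" else -(.0952-p[2])
    sel=(np.abs(L[...,0])<.003)&(np.abs(L[...,2])<.035)&(np.abs(L[...,1]-zt)<.004)
    v,u=np.nonzero(sel); X=L[sel]
    print(a,len(u),v.min(),v.max(),"z range",X[:,2].min().round(4),X[:,2].max().round(4),"mid",((X[:,2].min()+X[:,2].max())/2).round(4),"h",np.median(X[:,1]).round(4),"world z",(M@[0,0,1]).round(2))
    vs=[v.min()-.5,v.max()+.5]
    r=plane(s,[(312,vs[0]),(312,vs[1])],p[2]-np.median(X[:,1])); print(((r-p)@M)[:,2].round(4))
E
```

```text
w3 769 210 282 z range -0.0234 0.0217 mid -0.0008 h 0.0295 world z [ 0.97 -0.25  0.  ]
[ 0.0231 -0.0226]
w4 1271 243 334 z range -0.0223 0.0237 mid 0.0007 h -0.0133 world z [ 0.97 -0.25  0.  ]
[ 0.0252 -0.0212]
w5 1259 243 334 z range -0.0205 0.0262 mid 0.0029 h -0.0132 world z [-0.1   0.99 -0.  ]
[ 0.0279 -0.0185]
w6 1271 242 334 z range -0.0201 0.0262 mid 0.003 h -0.0136 world z [-0.04  1.   -0.  ]
[ 0.0282 -0.0187]
```

```bash
python3 - <<'E'
from h import *
s=pickle.load(open("w6.pkl","rb"));p=s["state"]["position"]
g=s["pixels"].sum(2).astype(int)
print(p)
for v in (262,270,280): print(v,g[v,292:332])
# collar extremes, c7 crop -> full ; bore centre from hex
for v in (216,218,222): print(v,g[v,290:334])
print("hex/bore", plane(s,[(261+356.5/7-.5,160+380/7-.5)],.06))
print("wing mid at z", plane(s,[(312,250),(312,330)],.1602))
E
```

```text
[ 0.54575244 -0.21216371  0.14657348]
262 [209 214 208 211 215 202 151 165 221 247 259 270 270 276 284 284 285 281
 280 280 282 274 282 274 285 278 282 276 269 265 260 240 195 142 166 207
 214 211 213 211]
270 [211 209 208 218 206 162  93 127 214 255 256 265 274 281 282 282 285 280
 281 277 280 280 278 279 282 274 278 275 268 261 261 242 181 105 111 181
 215 213 212 210]
280 [208 207 212 206 176 103  42  25  94 215 253 268 272 277 285 282 282 280
 282 277 281 276 279 274 274 281 277 272 272 264 256 175  78  27  60 121
 192 207 206 209]
216 [281 284 284 277 287 314 357 382 391 379 344 290 285 299 293 264 208 191
 181 184 189 197 194 195 188 191 184 192 226 278 291 283 293 352 382 385
 382 349 314 295 292 307 310 309]
218 [331 324 327 325 324 331 337 352 371 372 344 300 291 295 281 227 177 177
 181 184 186 188 191 191 193 193 189 180 195 249 282 289 296 339 361 362
 347 327 330 334 337 338 337 333]
222 [328 328 328 320 324 327 332 322 288 279 324 372 356 313 235 200 200 201
 202 208 211 202 211 212 210 201 202 201 196 201 259 333 362 321 276 290
 320 329 335 333 339 334 339 331]
hex/bore [[ 0.54550814 -0.21181581  0.06      ]]
wing mid at z [[ 0.54451603 -0.18774312  0.1602    ]
 [ 0.5461814  -0.22819496  0.1602    ]]
```

Key and bore seen in the same wrist image: the key sits about 2.6 mm to +y of the bore, and x agrees within 0.3 mm. Correcting y, then lowering.

Emit:
arm_command --commands '[[0.5,[0,-0.26,0],0],[0.5,[0,0,0],0],[0.5,[0,0,-1],0],[0.5,[0,0,-1],0],[0.5,[0,0,-1],0],[0.5,[0,0,-0.4],0],[0.5,[0,0,0],0],[0.5,[0,0,0],0]]'

```text
clock: 9.4
position: [0.5449, -0.2143, 0.1111]
ee_rot: [0.707, -0.707, -0.015, 0.015]
contact_force: [0.3, -0.2, -2.1]
width: 0.0094
```

```bash
python3 snap.py wrist w7;  python3 - <<'E'
from h import *
s=pickle.load(open("w7.pkl","rb"))
cv2.imwrite("pics/c8.png",cv2.resize(s["pixels"][190:340,240:385,::-1],None,fx=4,fy=4,interpolation=cv2.INTER_CUBIC))
E
```

```text
9.45 [ 0.545  -0.2143  0.1114] [-0.494  0.397  1.684  0.     1.06  -0.536] [-0.17 -0.44 -1.9 ] 0.009563778496800464
[[ 0.999  0.041  0.001]
 [ 0.038 -0.946  0.321]
 [ 0.014 -0.32  -0.947]] [ 0.541 -0.13   0.236] -0.0053284700313981645
yaw 0.042
```

View pics/c8.png

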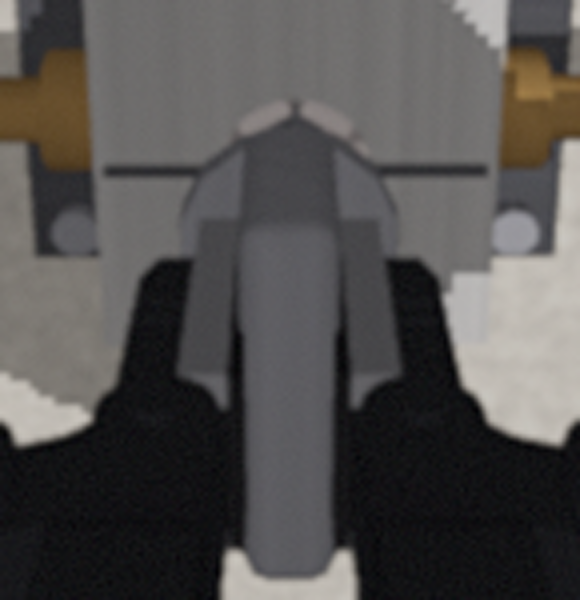

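```bash
python3 - <<'E'
from h import *
s=pickle.load(open("w7.pkl","rb"));P=pts(s);p=s["state"]["position"]
sel=(np.abs(P[...,0]-p[0])<.007)&(np.abs(P[...,1]-p[1])<.03)&(np.abs(P[...,2]-p[2]-.0138)<.004)
X=P[sel];print(cv2.minAreaRect((X[:,:2]*1000).astype(np.float32)),X[:,1].min(),X[:,1].max())
print("wing mid",plane(s,[(240+289/4-.5,190+300/4)],p[2]+.0137),plane(s,[(240+289/4-.5,190+400/4)],p[2]+.0137))
print("bore",plane(s,[(240+297/4-.5,190+172/4-.5),(240+95/4-.5,190+172/4-.5),(240+497/4-.5,190+172/4-.5)],.06))
E
```

```text
((544.8951416015625, -211.23521423339844), (46.03842544555664, 13.919210433959961), 89.16656494140625) -0.2342307376200595 -0.18818745277872956
wing mid [[ 0.54375194 -0.19657426  0.12507637]] [[ 0.54424766 -0.20873208  0.12507637]]
bore [[ 0.54568791 -0.21226916  0.06      ]
 [ 0.51381309 -0.21356367  0.06      ]
 [ 0.57725698 -0.21099392  0.06      ]]
```

Emit:
arm_command --commands '[[0.5,[0.12,-0.06,0],0],[0.5,[0,0,-0.4],0],[0.5,[0,0,-0.4],0],[0.5,[0,0,-0.2],0],[0.5,[0,0,0],0],[0.5,[0,0,0],0]]'

```text
clock: 10.05
position: [0.5462, -0.215, 0.1012]
ee_rot: [0.707, -0.707, -0.015, 0.015]
contact_force: [-0.5, 0.5, -2.2]
width: 0.0099
```

Emit:
arm_command --commands '[[0.5,[0,0,-0.2],0],[0.5,[0,0,-0.1],0],[0.5,[0,0,0],0],[0.5,[0,0,0],0]]'

```text
clock: 10.45
position: [0.5461, -0.215, 0.0983]
ee_rot: [0.707, -0.707, -0.015, 0.015]
contact_force: [0.2, -0.0, -2.0]
width: 0.0098
```

Emit:
arm_command --commands '[[0.5,[0,0,-0.1],0],[0.5,[0,0,-0.05],0],[0.5,[0,0,0],0],[0.5,[0,0,0],0]]'

```text
clock: 10.85
position: [0.546, -0.215, 0.0968]
ee_rot: [0.707, -0.707, -0.015, 0.015]
contact_force: [-1.6, 0.1, -1.6]
width: 0.0093
```

Emit:
arm_command --commands '[[0.5,[0,0,-0.05],0],[0.5,[0,0,-0.05],0],[0.5,[0,0,0],0],[0.5,[0,0,0],0]]'

```text
clock: 11.25
position: [0.5461, -0.2151, 0.0958]
ee_rot: [-0.707, 0.707, 0.015, -0.015]
contact_force: [-2.3, -0.1, 0.0]
width: 0.0092
```

Emit:
arm_command --commands '[[0.5,[-0.05,0,0],0],[0.5,[0,0,-0.05],0],[0.5,[0,0,0],0],[0.5,[0,0,0],0]]'

```text
clock: 11.65
position: [0.5459, -0.2151, 0.0955]
ee_rot: [-0.707, 0.707, 0.015, -0.015]
contact_force: [-0.7, -0.1, 0.6]
width: 0.0092
```

Emit:
arm_command --commands '[[0.5,[-0.02,0,-0.05],0],[0.5,[0,0,-0.05],0],[0.5,[0,0,0],0],[0.5,[0,0,0],0]]'

```text
clock: 12.05
position: [0.5459, -0.2151, 0.0948]
ee_rot: [-0.707, 0.707, 0.015, -0.014]
contact_force: [-1.6, 0.1, 4.2]
width: 0.0091
```

Emit:
arm_command --commands '[[0.5,[-0.02,0,-0.07],0],[0.5,[0,0,-0.07],0],[0.5,[0,0,0],0],[0.5,[0,0,0],0]]'

```text
clock: 12.45
position: [0.5459, -0.2151, 0.0939]
ee_rot: [-0.707, 0.707, 0.015, -0.014]
contact_force: [-2.8, 2.0, 8.1]
width: 0.0096
```

Emit:
arm_command --commands '[[0.5,[-0.03,0,-0.04],-0.1],[0.5,[-0.03,0,-0.03],-0.1],[0.5,[0,0,0],0]]'

```text
clock: 12.75
position: [0.5456, -0.2151, 0.0933]
ee_rot: [-0.705, 0.705, -0.056, 0.057]
contact_force: [-0.6, 2.2, 8.0]
width: 0.0095
```

```bash
cat > st.py <<'E'
from rig import manip
import numpy as np
from scipy.spatial.transform import Rotation
s=manip.get_state();q=s["ee_rot"];M=Rotation.from_quat([q[1],q[2],q[3],q[0]]).as_matrix()
print(s["clock"],s["position"].round(4),"yaw",np.arctan2(M[1,0],M[0,0]).round(4),"down",M[:,1].round(4),"F",s["contact_force"].round(2),"M",s["moment"].round(2),s["width"].round(4),s["qpos"].round(3))
E
python3 st.py
```

```text
Traceback (most recent call last):
  File "st.py", line 5, in <module>
    print(s["clock"],s["position"].round(4),"yaw",np.arctan2(M[1,0],M[0,0]).round(4),"down",M[:,1].round(4),"F",s["contact_force"].round(2),"M",s["moment"].round(2),s["width"].round(4),s["qpos"].round(3))
                                                                                                                                                                     ^^^^^^^^^^^^^^^^
AttributeError: 'float' object has no attribute 'round'
```

Emit:
arm_command --commands '[[0.5,[-0.03,0.01,-0.05],-0.1],[0.5,[-0.03,0.01,-0.05],-0.1],[0.5,[0,0,0],0]]'

```text
clock: 13.05
position: [0.5454, -0.215, 0.0928]
ee_rot: [-0.696, 0.696, -0.125, 0.128]
contact_force: [-1.1, 1.5, 10.4]
width: 0.0096
```

```bash
sed -i 's/s\["width"\].round(4)/round(s["width"],4)/' st.py; python3 st.py
```

```text
13.05 [ 0.5454 -0.215   0.0928] yaw -0.36 down [ 3.5e-03 -9.0e-04 -1.0e+00] F [-1.07  1.48 10.4 ] M [ 0.32  0.17 -0.02] 0.0096 [-4.950e-01  4.160e-01  1.708e+00  1.000e-03  1.014e+00 -1.350e-01]
```

Emit:
arm_command --commands '[[0.5,[-0.03,0.01,-0.03],-0.1],[0.5,[-0.03,0.015,-0.03],-0.1],[0.5,[0,0,0],0]]'

```text
clock: 13.35
position: [0.5452, -0.2149, 0.0925]
ee_rot: [-0.68, 0.68, -0.194, 0.197]
contact_force: [0.3, 0.6, 10.7]
width: 0.0095
```

```bash
python3 st.py; python3 snap.py wrist w8 | tail -1; python3 - <<'E'
from h import *
s=pickle.load(open("w8.pkl","rb"))
cv2.imwrite("pics/c9.png",cv2.resize(s["pixels"][190:340,230:395,::-1],None,fx=4,fy=4,interpolation=cv2.INTER_CUBIC))
E
```

```text
13.35 [ 0.5452 -0.2149  0.0925] yaw -0.5601 down [ 0.0044 -0.0013 -1.    ] F [ 0.33  0.64 10.67] M [ 0.26  0.19 -0.06] 0.0095 [-4.950e-01  4.150e-01  1.710e+00  1.000e-03  1.012e+00  6.500e-02]
yaw -0.5589
```

View pics/c9.png

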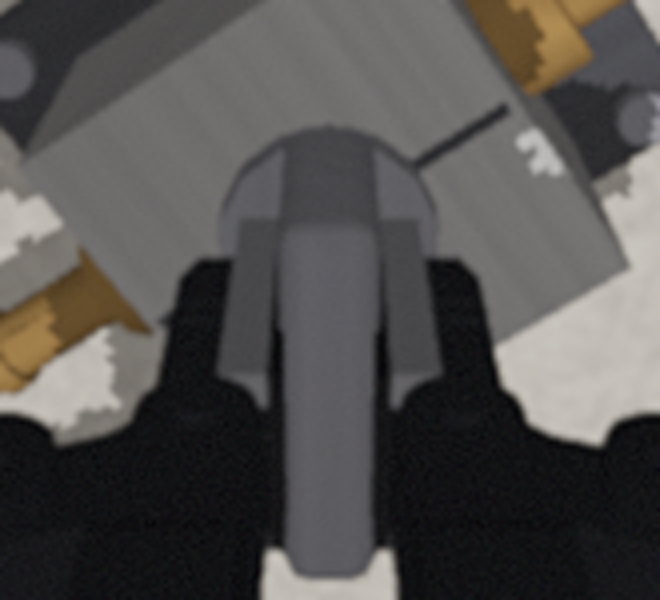

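Emit:
arm_command --commands '[[0.5,[-0.01,0.01,-0.03],-0.1],[0.5,[-0.01,0.01,-0.03],-0.1],[0.5,[0,0,0],0]]'

```text
clock: 13.7
position: [0.5451, -0.2148, 0.0921]
ee_rot: [0.657, -0.657, 0.261, -0.264]
contact_force: [-1.2, 1.2, 11.6]
width: 0.0096
```

```bash
python3 st.py
```

```text
13.7 [ 0.5451 -0.2148  0.0921] yaw -0.76 down [ 0.0046 -0.0015 -1.    ] F [-1.15  1.16 11.59] M [ 0.31  0.27 -0.11] 0.0096 [-4.950e-01  4.150e-01  1.711e+00  1.000e-03  1.011e+00  2.650e-01]
```

Emit:
arm_command --commands '[[0.5,[-0.01,0.01,-0.03],-0.1],[0.5,[-0.01,0.01,-0.03],-0.1],[0.5,[0,0,0],0]]'

```text
clock: 14.0
position: [0.545, -0.2147, 0.0918]
ee_rot: [0.627, -0.627, 0.325, -0.328]
contact_force: [-0.2, 1.0, 12.8]
width: 0.0092
```

```bash
python3 st.py
```

```text
14.0 [ 0.545  -0.2147  0.0918] yaw -0.96 down [ 0.0049 -0.0017 -1.    ] F [-0.24  1.   12.81] M [ 0.28  0.29 -0.14] 0.0092 [-4.940e-01  4.150e-01  1.712e+00  1.000e-03  1.009e+00  4.650e-01]
```

Emit:
arm_command --commands '[[0.5,[-0.01,0.015,-0.02],-0.1],[0.5,[0,0.015,-0.02],-0.1],[0.5,[0,0,0],0]]'

```text
clock: 14.3
position: [0.5449, -0.2145, 0.0915]
ee_rot: [0.592, -0.591, 0.386, -0.389]
contact_force: [-1.6, 1.9, 14.0]
width: 0.0096
```

```bash
python3 st.py
```

```text
14.3 [ 0.5449 -0.2145  0.0915] yaw -1.16 down [ 0.005 -0.002 -1.   ] F [-1.6   1.87 14.02] M [ 0.27  0.32 -0.09] 0.0096 [-4.940e-01  4.150e-01  1.712e+00  1.000e-03  1.008e+00  6.660e-01]
```

Emit:
arm_command --commands '[[0.5,[0,0.015,0],-0.1],[0.5,[0,0.015,0],-0.1],[0.5,[0,0,0],0]]'

```text
clock: 14.6
position: [0.5449, -0.2143, 0.0913]
ee_rot: [0.55, -0.549, 0.443, -0.446]
contact_force: [-1.9, 1.4, 12.4]
width: 0.0094
```

```bash
python3 st.py
```

```text
14.6 [ 0.5449 -0.2143  0.0913] yaw -1.36 down [ 0.0047 -0.0022 -1.    ] F [-1.88  1.37 12.44] M [ 0.22  0.27 -0.1 ] 0.0094 [-0.494  0.416  1.713  0.     1.008  0.866]
```

Emit:
arm_command --commands '[[0.5,[0,0.015,-0.02],-0.1],[0.5,[0,0.01,-0.01],-0.068],[0.5,[0,0,0],0]]'

```text
clock: 14.9
position: [0.5449, -0.2142, 0.0912]
ee_rot: [0.511, -0.51, 0.487, -0.491]
contact_force: [-0.7, 0.5, 13.9]
width: 0.0091
```

```bash
python3 st.py;  python3 snap.py wrist w9|tail -1;  python3 snap.py side s9 |tail -1; python3 - <<'E'
from h import *
s=pickle.load(open("w9.pkl","rb"));P=pts(s);p=s["state"]["position"]
cv2.imwrite("pics/c10.png",cv2.resize(s["pixels"][190:340,230:395,::-1],None,fx=4,fy=4,interpolation=cv2.INTER_CUBIC))
b=(np.abs(P[...,0]-.5457)<.03)&(np.abs(P[...,1]+.212)<.03)&(np.hypot(P[...,0]-.5457,P[...,1]+.212)>.02)&(np.abs(P[...,2]-.06)<.004)
print("block",b.sum(),np.median(P[b][:,2]))
w=(np.abs(P[...,2]-.105)<.006)&(np.abs(P[...,1]+.212)<.004)&(np.abs(P[...,0]-.5457)<.023); print("wingtop",w.sum(),np.median(P[w][:,2]))
c=(np.hypot(P[...,0]-.5457,P[...,1]+.212)<.0155)&(P[...,2]<.072)&(P[...,2]>.062);print("collar",c.sum(),np.percentile(P[c][:,2],[10,50,90]))
s=pickle.load(open("s9.pkl","rb"))
cv2.imwrite("pics/c11.png",cv2.resize(s["pixels"][110:180,310:410,::-1],None,fx=7,fy=7,interpolation=cv2.INTER_CUBIC))
E
```

```text
14.9 [ 0.5449 -0.2142  0.0912] yaw -1.5272 down [ 0.0048 -0.0024 -1.    ] F [-0.7   0.45 13.93] M [ 0.23  0.34 -0.08] 0.0091 [-0.493  0.416  1.713  0.     1.007  1.034]
yaw -1.5265
yaw -1.5266
block 4583 0.058916257728902945
wingtop 1719 0.10457855281488544
collar 453 [0.06386029 0.06479704 0.06553978]
```

View pics/c10.png

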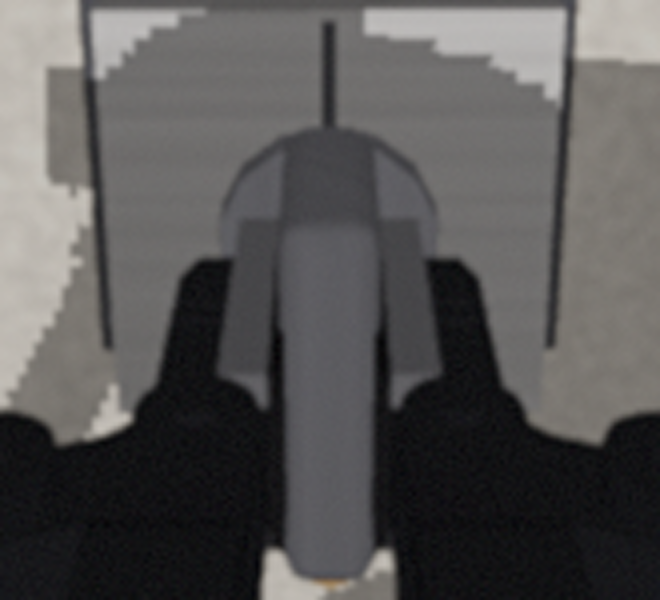

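View pics/c11.png

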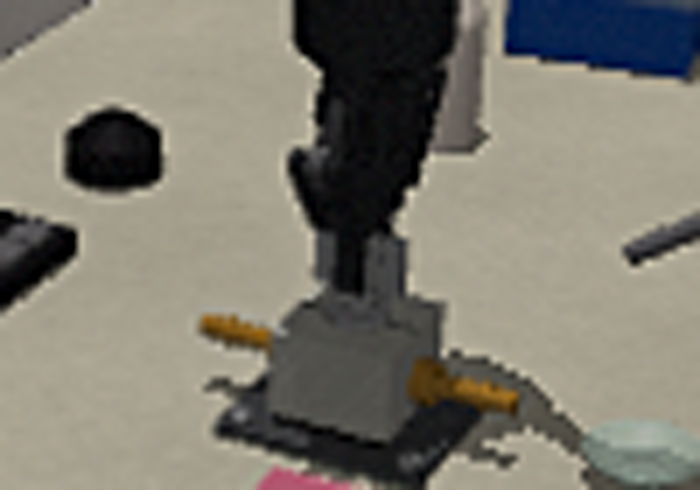

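The wing lies in line with the pipe line at crop (328,70). The collar top is 5.9 mm above the block (6 expected when home). Working it to and fro once to see whether it sinks any further.

Emit:
arm_command --commands '[[0.5,[0,0,0],0.1],[0.5,[0,0,0],0.1],[0.5,[0,0,0],0.1],[0.5,[0,0,0],0]]'

```text
clock: 15.4
position: [0.5449, -0.2144, 0.0912]
ee_rot: [0.579, -0.579, 0.404, -0.408]
contact_force: [-0.9, 0.6, 13.6]
width: 0.0095
```

Emit:
arm_command --commands '[[0.5,[0,0,-0.01],-0.1],[0.5,[0,0,-0.01],-0.1],[0.5,[0,0,0],-0.1],[0.5,[0,0,0],0]]'

```text
clock: 15.8
position: [0.5449, -0.2142, 0.0912]
ee_rot: [0.511, -0.51, 0.487, -0.491]
contact_force: [-1.5, 0.9, 15.0]
width: 0.0094
```

```bash
python3 st.py
```

```text
15.8 [ 0.5449 -0.2142  0.0912] yaw -1.5279 down [ 0.0049 -0.0024 -1.    ] F [-1.52  0.86 15.02] M [ 0.23  0.34 -0.17] 0.0094 [-0.493  0.416  1.713  0.     1.007  1.034]
```

No further sinking (z stays at 0.0912), so the collar is home. Now a straight push held at about 15–17 N, then unloading.

Emit:
arm_command --commands '[[0.5,[0,0,-0.01],0],[0.5,[0,0,0],0],[0.5,[0,0,0],0],[0.5,[0,0,0],0],[0.5,[0,0,0],0],[0.5,[0,0,0],0]]'

```text
clock: 16.4
position: [0.5449, -0.2142, 0.0912]
ee_rot: [0.512, -0.51, 0.487, -0.491]
contact_force: [-0.9, 1.6, 14.9]
width: 0.0097
```

Emit:
arm_command --commands '[[0.5,[0,0,0.1],0],[0.5,[0,0,0.07],0],[0.5,[0,0,0],0],[0.5,[0,0,0],0]]'

```text
clock: 16.8
position: [0.5449, -0.2142, 0.0914]
ee_rot: [0.511, -0.51, 0.487, -0.49]
contact_force: [1.2, 0.4, 7.9]
width: 0.0089
```

Emit:
arm_command --commands '[[0.5,[0,0,0.1],0],[0.5,[0,0,0.08],0],[0.5,[0,0,0],0],[0.5,[0,0,0],0]]'

```text
clock: 17.2
position: [0.5447, -0.2141, 0.0916]
ee_rot: [0.511, -0.511, 0.488, -0.49]
contact_force: [3.4, -1.4, -0.3]
width: 0.0091
```

Emit:
arm_command --commands '[[0.5,[0.05,-0.02,0],0],[0.5,[0,0,0],0],[3.5,[0,0,0],0],[3.5,[0,0,0],0],[3.5,[0,0,0],0],[3.5,[0,0,0],0],[3.5,[0,0,0],0]]'

```text
clock: 17.9
position: [0.5431, -0.2133, 0.0919]
ee_rot: [-0.511, 0.511, -0.489, 0.488]
contact_force: [-0.0, -0.3, 0.1]
width: 0.035
```

```bash
python3 st.py
```

```text
17.9 [ 0.5431 -0.2133  0.0919] yaw -1.5259 down [-7.e-04  2.e-04 -1.e+00] F [-0.02 -0.27  0.06] M [-0.04 -0.01  0.01] 0.035 [-0.493  0.415  1.712 -0.     1.015  1.033]
```

Emit:
arm_command --commands '[[3.5,[0,0,1],0],[3.5,[0,0,2],0],[3.5,[0,0,3],0],[3.5,[0,0,4],0],[3.5,[0,0,3],0],[3.5,[-2,0,2],0],[3.5,[-2,0,0],0],[3.5,[0,0,0],0],[3.5,[0,0,0],0]]'

```text
clock: 18.8
position: [0.5037, -0.2135, 0.2426]
ee_rot: [0.511, -0.511, 0.488, -0.489]
contact_force: [0.6, -0.3, -1.1]
width: 0.0355
```

```bash
python3 snap.py wrist w10|tail -1;  python3 snap.py side s10 |tail -1; python3 - <<'E'
from h import *
s=pickle.load(open("w10.pkl","rb"));P=pts(s)
u,v=proj(s,[.5457,-.212,.08])[0].astype(int);print(u,v)
cv2.imwrite("pics/c12.png",cv2.resize(s["pixels"][max(v-50,0):v+60,u-65:u+65,::-1],None,fx=5,fy=5,interpolation=cv2.INTER_CUBIC))
r=np.hypot(P[...,0]-.5457,P[...,1]+.212)
b=(r>.019)&(r<.03)&(np.abs(P[...,2]-.06)<.004)
print("block",b.sum(),np.median(P[b][:,2]))
w=(r<.024)&(np.abs(P[...,2]-.105)<.005); X=P[w];print("wingtop",w.sum(),np.median(X[:,2]),cv2.minAreaRect((X[:,:2]*1000).astype(np.float32)),np.linalg.lstsq(np.c_[X[:,:2]-X[:,:2].mean(0),np.ones(len(X))],X[:,2],rcond=None)[0])
c=(r<.0155)&(P[...,2]<.072)&(P[...,2]>.062);print("collar",c.sum(),np.percentile(P[c][:,2],[10,50,90]))
s=pickle.load(open("s10.pkl","rb"))
cv2.imwrite("pics/c13.png",cv2.resize(s["pixels"][110:180,310:410,::-1],None,fx=7,fy=7,interpolation=cv2.INTER_CUBIC))
E
```

```text
yaw -1.5262
yaw -1.526
314 140
block 1553 0.0593701095310652
wingtop 674 0.10493118228681726 ((545.388671875, -211.5152587890625), (44.768775939941406, 10.63255500793457), 2.950108766555786) [ 0.00548367 -0.03808493  0.10477513]
collar 370 [0.06432779 0.06534393 0.06622196]
```

View pics/c12.png

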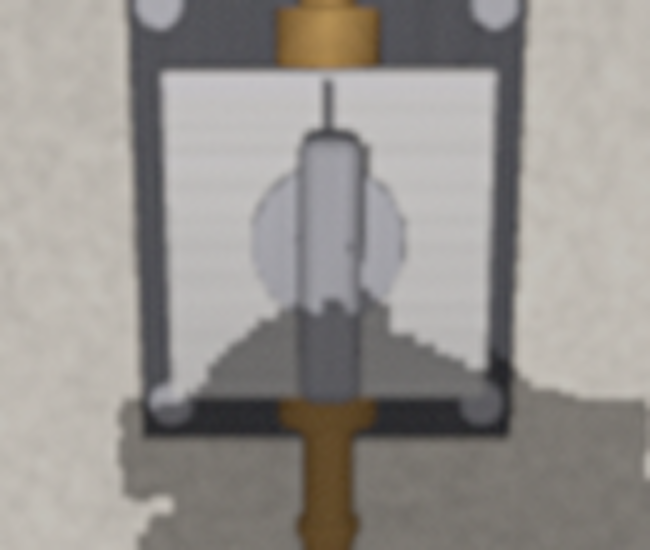

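View pics/c13.png

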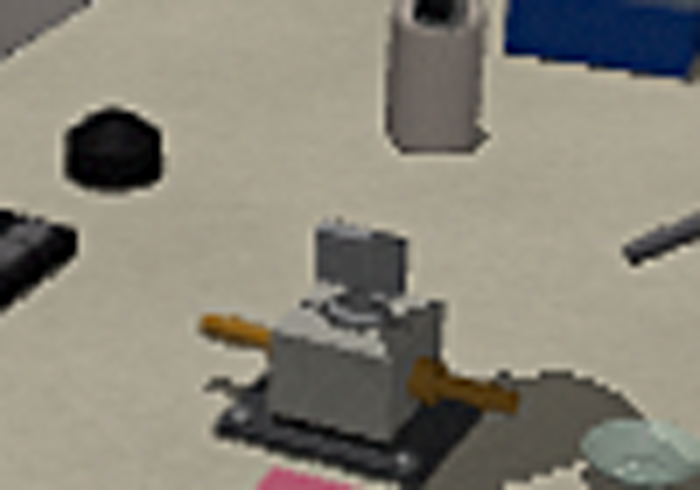

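View pics/s10.png

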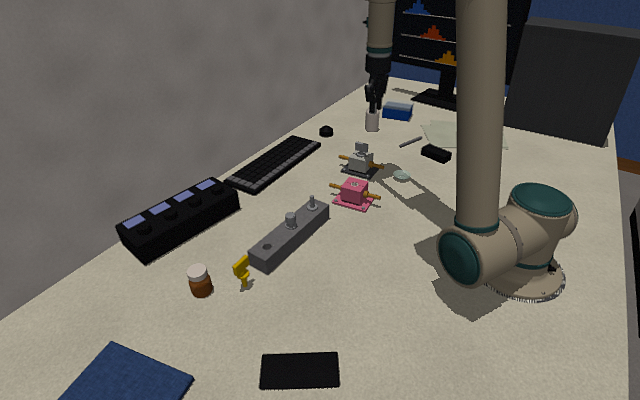

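The wrist crop shows the wing, at (330,265), in line with the pipe and the dark line. The collar is flat on the block: its top is 6.0 mm and the wing top 45.6 mm above the block. The side view shows the key standing alone in the valve, with the dish, jar, yellow key, rack keys and pink valve all in their old places. Handing in.

```bash
python3 -c "
from rig import manip
print(manip.sign_off())"
```

```text
the job is handed in; nothing more can be done
None
```

The winged steel key is seated in the grey valve, with its wing in line with the pipe and its collar home on the block. I handed the job in at about 19 s, and `sign_off` gave no verdict.

**What I did:** I gripped the key by its wing, lifted it out of the rack and lowered it into the bore with the wing across the pipe. I turned it a quarter turn under about 10–16 N, worked it 0.3 rad to and fro, then pushed it straight with 15 N at the wrist. With the key's own weight that is about 17 N on the valve. Then I unloaded, opened the fingers and lifted clear.

**Checks after letting go:**
- **Collar:** its top stands 6.0 mm above the block, matching its 6 mm thickness. The to-and-fro turn under load sank it no further.
- **Wing height:** its top stands 45.6 mm above the block against 46 mm expected, which is within depth noise.
- **Wing angle:** it measured 3.0° against 2.4° for the pipe.
- **Bystanders:** in the side picture, the other keys, the dish, the jar and the pink valve look unmoved.

**What disagreed:**
- **Key position in the jaws:** the wrist camera gave it as 1 to 3 mm off centre, depending on the pose. I aligned the key and bore from one shared image instead, and side forces stayed under about 3.5 N.
- **Wing-top tilt:** the last depth picture suggested about 2° across the wing's thickness. I put that down to noise on the narrow face, since the collar looks flat on the block.

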